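# Close a sensor housing's press stud with the bench snap pliers

### The arm

A 6-joint arm with a two-finger parallel gripper is mounted at the origin on the work surface. World frame = base frame: x ahead of the robot, y to its left, z up, the work surface at z = 0. Lengths are in m, angles in degrees, forces in N, time in s.
With the tool pointing down it reaches from about 0.375 to 0.9 m from the base axis. Payload 3.1 kg.
Tool frame: the origin (TCP) lies midway between the tips of the shut fingers; the grasp point (between the pads) lies 19 mm behind it; z points along the fingers, y is the line along which they close (so a half turn about z gives the same grasp; the last joint's range is limited). The gripper opens to 87 mm and grips with 3 to 60 N. Pads are 19 mm wide; open, the fingers measure 117 mm over their backs; the gripper's body (75 mm by 190 mm) begins 51 mm behind the grasp point.
Start: joints at [-79.727, 30.224, 82.088, -0, 67.689, -10.227], TCP at [0.219, -0.585, 0.223] pointing down, gripper open.
Joint ranges: [-176.69, 176.69], [-43.24, 126.21], [12.49, 139.97], [-82, 262], [0, 151.66], [-163.58, 163.58]. Speed limits (degrees/s): [159.86, 159.86, 180, 180, 180, 180].

### API

Orientations are given as a 3x3 rotation matrix whose columns are the frame's x, y, z axes.
In Python, from rig import read_state, capture, camera_info, hand_in gives the robot as it stands.
- The arm moves only by the tool drive_tool, never from a script. Its argument "motion" is a list of rows, each a list of 2 entries, a list of its own where there are three numbers: the shift along the tool's x, y, z in mm, then the turn, a rotation vector about the tool's x, y, z in rad. A call has 1 to 5 rows; each row shifts and turns the commanded pose from where the row before left it, along the tool's axes as they then stand; what a row does not reach is not made up. A row lasts 1/10 s, in which the tool goes at most 50 mm and 8.59 degrees, less where a joint would pass 70% of its speed; a pose out of reach is approached as far as the arm can. A call is refused whole if a number of a shift passes 50 or a number of a turn 0.15, either way. A call with a gripper value outside its range is refused whole. "gripper" is the opening, from 0 (shut) to 1 (fully open), set as the call begins (left out, the last holds). The fingers move at their own pace and stop on an object; the grip force is fixed at half the most. Time passes only in rows, so rows that do not move let the fingers close. It gives the time, the measured TCP pose, the force, the opening and the grip force at its end, in the units of the state.
- read_state(): the state, without advancing time (a new reading comes with each control period).
- capture(name): name is "side" or "top"; returns the picture (384x512x3 uint8, red, green, blue); there is no depth.
- camera_info(name): a dict with "fovy" (degrees; the focal length in pixels is half the picture's height over the tangent of half this angle, whatever the lens; pixels are square), "cx", "cy" (the principal point, pixels), "xyz" and "orientation" of the camera in the world. Camera axes: x right, y down, z forward; pixel columns grow to the right and rows downward; lengths in m; the calibration is good to about 2 mm. A picture is of the moment at which its call begins. camera_info takes no time and is no camera call.
- hand_in(): hands the job in; it is judged then, once.
The state is a dict: "time_s": time; "joint_positions": joint angles; "qvel": joint speeds; "tau": joint torques, N m; "position": TCP position; "tcp_rot": TCP orientation; "force": force on the tool from outside, world axes, zero at the start; "moment": the same for the moment, N m; "opening": opening from 0.0 (shut) to 1.0 (fully open); "grasp_force": force on a finger pad.
Only numpy, scipy, OpenCV 4.12 (cv2) and the standard library are available. Lean on these libraries where they do the work, as an engineer would, in place of code of your own. Each camera call takes 0.05 s, during which the arm holds its last target. There are 200 camera calls.

### The job

The press stud on the metal tab of the small sensor housing is still open. Stand the tab between the jaws of the snap pliers clamped to the bench, push the pliers' free handle shut until the stud clicks, then let the pliers spring open and bring the housing back out so that it stands upright on the bench with its tab completely out of the jaws. Close the stud with the pliers, never by pressing it with the robot, keep the housing upright, and leave the other things where they are.

Things in the scene. Friction and masses are not known exactly. Their poses are not given: they have to be found in the camera images.
- pliers: Snap pliers, 215 mm long, lying flat on a clamp fixed to the bench. Origin: on the bench under the hinge pin; z up. Jaws point to +y, handles to -y. The arms lie 32 to 45 mm above the bench, the pin's head reaches 52. The held handle (x about +22 mm) belongs to the fixed jaw, at x -21 to -8 mm, ending at y +57. The free handle is on the -x side; its jaw, with the punch, on the +x side.
- clamp (a point): Top of the clamp that holds the fixed handle, 56 mm above the bench. The clamp spans x 8 to 58 mm, y -160 to -30 mm in the pliers' frame.
- anvil (a point): Centre of the fixed jaw's flat anvil face, 38 mm above the bench, at (-8, 45, 38) mm in the pliers' frame, same axes; the face looks to +x and is 16 mm long in y. The tab goes between anvil and punch, with the stud's cap to the punch; as the pliers close they push the tab against the anvil.
- stop (a point): Middle of the depth stop's face between the jaws, at (-3, 31, 38) mm in the pliers' frame; it looks to +y. A tab pushed in along -y until its end meets the stop has its stud in front of the anvil.
- punch (a point): Tip of the round punch (6 mm radius) on the free handle's jaw. With the handle open it stands at about (19, 41, 38) mm in the pliers' frame, so the mouth is 26 mm wide there.
- handle (a joint): Hinge angle of the free handle, rad: 0 open (a spring returns it there), growing as it is pushed towards the held handle, anticlockwise from above about the pliers' origin; limit 0.42. With the tab on the anvil the punch meets the open stud at about 0.25, it clicks at about 0.31; 0.33 to 0.36 makes sure. Pushing at handle_grip takes 3 N at first, about 10 N just before the click.
- handle_grip (a point): Middle of the free handle's black sleeve where it is pushed, 120 mm from the hinge axis, 38 mm above the bench; at about (-63, -102) mm in the pliers' frame when open, moving with the handle. Sleeve 14 mm wide, 13 mm high. Push its outer side (away from the held handle), at right angles to the line to the hinge.
- housing: Loose sensor housing, about 0.3 kg: white box 30 (x) by 40 (y) mm, top at 58 mm, on a grey foot plate 60 by 46 by 5 mm. Origin: centre of the underside; z up. An upright metal tab (4 mm thick, centred on x = 0, 16 to 56 mm high) reaches to y = -74 mm and carries the press stud, cap facing +x. To enter the pliers it stands with the same yaw as pliers.
- stud_centre (a point): On the housing: where the stud's axis meets the +x face of the tab, at (2, -60, 38) mm in the housing's frame. A steel socket (18 mm diameter, to x = 6) sits on the tab; the cap (16 mm diameter, 3 mm thick) has its outer face at x = 14 mm when open, 9 mm when closed.
- stud (a joint): Travel of the press stud's cap towards the tab, m: 0 = open, 0.005 = closed. It resists with up to 16 N, then snaps over half way and stays closed; let go before half way it springs back open.
- parts_bin: Bystander: blue open bin, 150 by 100 mm, 60 mm high. Origin: centre of the underside.
- carton: Bystander: small cardboard box, 100 by 80 mm, 70 mm high. Origin: centre of the underside.
- tape_roll: Bystander: white ring of tape lying flat, 90 mm diameter, 30 mm high. Origin: centre of the underside.
- screwdriver: Bystander: screwdriver lying on the bench beyond the pliers, about 200 mm long, along its own x. Origin: on its underside.
There are look-alikes about, which are no part of the job. What is shaped like the housing but blue is not meant.

How it is judged (in metres and radians):
On the way, in this order (a step that is already met when the one before it is completed fails the run):
1. the open stud is between the pliers' jaws, in front of the anvil (y of stud_centre in the frame of anvil between -0.008 and 0.008 m and x of stud_centre in the frame of anvil between 0.001 and 0.015 m and z of stud_centre in the frame of anvil between -0.006 and 0.006 m and value of joint stud below 0.0015 m), for 0.1 s.
2. the stud has clicked shut while in the jaws (y of stud_centre in the frame of anvil between -0.008 and 0.008 m and x of stud_centre in the frame of anvil between 0.001 and 0.015 m and z of stud_centre in the frame of anvil between -0.006 and 0.006 m and value of joint stud above 0.004 m and value of joint handle above 0.2 rad), for 0.1 s.
At the end, for the whole second after the job is handed in: The stud is closed (over 4 of its 5 mm), the pliers have sprung open (under 0.06 rad), and the housing stands still and upright (within 0.08 rad, underside within 5 mm of the bench), in front of the jaws with the stud's centre more than 30 mm from the anvil seen from above (value of joint stud above 0.004 m and value of joint handle below 0.06 rad and horizontal distance between stud_centre and anvil above 0.03 m and y of housing in the frame of anvil above 0 m and angle between housing's own z axis and vertical below 0.08 rad and height (world z) of housing between -0.004 and 0.005 m and linear speed of housing below 0.02 m/s and angular speed of housing below 0.2 rad/s); the robot touches nothing.
It fails at once if the robot itself presses on the stud's cap (over 1 N) (contact force between any of the fingers, the arm and stud above 1 N).
It fails at once if the housing is tipped by more than 0.5 rad (angle between housing's own z axis and vertical above 0.5 rad).
It fails at once if a bystander is moved by more than 30 mm (distance of any of parts_bin, carton, tape_roll, screwdriver from where it was at the start of the episode above 0.03 m).
It also fails if it takes over 64 s, if anything falls off the work surface, if the arm or the gripper's body presses on something with over 40 N, if the wrist force passes 120 N, or if a joint passes its speed limit or range.

## Working session

There is one attempt and no reset: what is moved stays moved. The work goes in short steps, Python scripts to look and compute and a tool call to move; the robot and the scene stay as the last step left them, time stands still between calls to the robot, and variables do not carry over. Pictures are saved under pics/ and viewed, at most 10 in all, crops included, and the job is handed in when it is done.

Besides the shell and the picture viewer there is one more tool, called after ">>>" by a JSON object that holds its "op" and its "data", one argument or row to a line. drive_tool: Moves the arm, as the interface text tells. Its arguments: {"type":"object","properties":{"motion":{"type":"array","items":{"type":"array"}},"gripper":{"type":"number"}},"required":["motion"]}

```bash
mkdir -p pics; cat > h.py <<'E'
import numpy as np,cv2
from rig import *
def snap(n,f):
    im=np.array(capture(n)); cv2.imwrite('pics/'+f,im[:,:,::-1]); return im
def ray(n,u,v):
    c=camera_info(n); f=192/np.tan(np.radians(c['fovy'])/2)
    d=np.array(c['orientation'])@np.array([(u-c['cx'])/f,(v-c['cy'])/f,1]); return np.array(c['xyz']),d
def onz(n,u,v,z):
    o,d=ray(n,u,v); return o+d*(z-o[2])/d[2]
def tri(p,q):
    (o1,d1),(o2,d2)=ray('top',*p),ray('side',*q)
    s=np.linalg.lstsq(np.c_[d1,-d2],o2-o1,rcond=None)[0]; a=o1+s[0]*d1;b=o2+s[1]*d2
    return (a+b)/2,np.linalg.norm(a-b)
def proj(n,P):
    c=camera_info(n); f=192/np.tan(np.radians(c['fovy'])/2)
    q=np.array(c['orientation']).T@(np.array(P)-np.array(c['xyz'])); return q[:2]/q[2]*f+[c['cx'],c['cy']]
E
python3 - <<'E'
from h import *
for n in('top','side'):
    im=snap(n,n+'0.png'); print(n,camera_info(n))
a=cv2.imread('pics/top0.png');b=cv2.imread('pics/side0.png')
for n,i in(('top',a),('side',b)): cv2.imwrite(f'pics/{n}0b.png',cv2.resize(i,(768,576),interpolation=cv2.INTER_CUBIC))
print(read_state())
E
ls
```

```text
top {'fovy': 42.80851233137657, 'cx': 260.15232708515845, 'cy': 189.740880771599, 'xyz': array([0.46660557, 0.0055575 , 1.7216037 ]), 'orientation': array([[ 0.0110829 , -0.99679092,  0.07927813],
       [-0.9999213 , -0.01151402, -0.00498293],
       [ 0.00587975, -0.07921667, -0.99684008]])}
side {'fovy': 46.17125796666495, 'cx': 262.82729504963964, 'cy': 196.31503533553592, 'xyz': array([0.47028553, 0.93048234, 1.27257973]), 'orientation': array([[-0.99373559, -0.0779055 ,  0.08012687],
       [-0.11099273,  0.77169183, -0.62623664],
       [-0.01304598, -0.63120714, -0.77550458]])}
{'time_s': 0.1, 'joint_positions': array([-7.97281254e+01,  3.02740603e+01,  8.21504075e+01, -3.22861251e-04,
        6.76905255e+01, -1.02260184e+01]), 'qvel': array([-0.07037381, -0.08590383, -0.12836668, -0.08899484, -0.18072305,
        0.03882257]), 'tau': array([ 7.16985511e-06, -4.40982771e+01, -1.77151018e+01,  6.34113676e-02,
        5.34003088e-02, -4.99796454e-05]), 'position': array([ 0.21877428, -0.58473511,  0.22165743]), 'tcp_rot': array([[ 9.36684380e-01,  3.50174586e-01, -3.63017933e-04],
       [ 3.50174598e-01, -9.36682366e-01,  1.97391246e-03],
       [ 3.51181482e-04, -1.97605263e-03, -9.99997986e-01]]), 'force': array([-0.2942747 ,  0.01783068, -0.35268104]), 'moment': array([-0.01022986, -0.00095462, -0.03156249]), 'grasp_force': 0.0, 'opening': 1.0009112416666872}
h.py
pics
```

View pics/top0b.png

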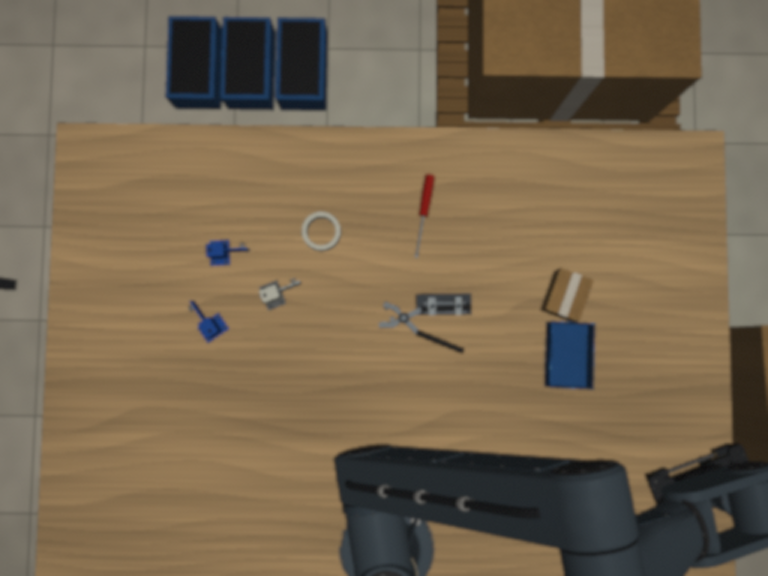

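View pics/side0b.png

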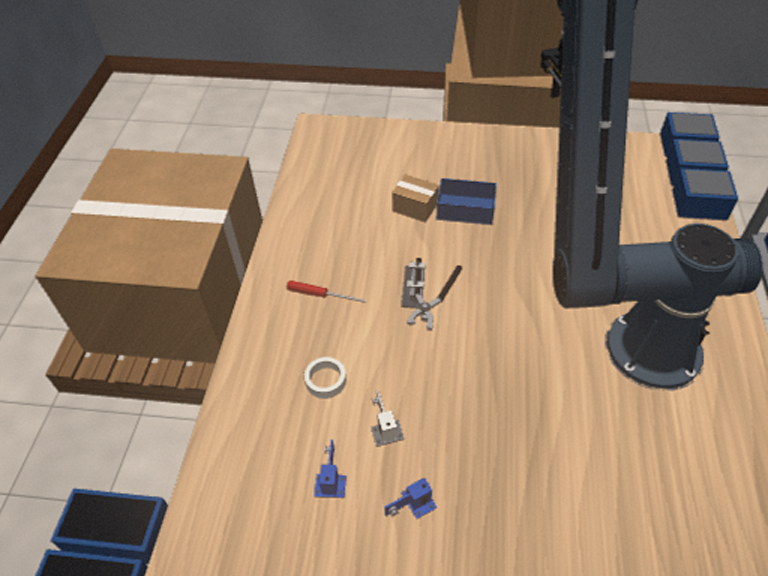

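The top view shows the pliers' pin at about (269,212) with the jaws to the left (+y), and the white housing at (180,196) with its tab pointing right and slightly up. In the side view the housing is at (257,285) and the pin at (283,206). Next I'll zoom in on both.

```bash
python3 - <<'E'
from h import *
a=cv2.imread('pics/top0.png');b=cv2.imread('pics/side0.png')
def crop(i,u,v,w,h,s): return cv2.resize(i[v:v+h,u:u+w],(w*s,h*s),interpolation=cv2.INTER_CUBIC)
c1=crop(a,165,180,50,35,8);c2=crop(a,250,190,66,48,6)
c3=crop(b,240,255,50,45,6);c4=crop(b,260,165,60,60,6)
H=np.zeros((600,800,3),np.uint8)
for c,(x,y) in((c1,(0,0)),(c2,(402,0)),(c3,(0,290)),(c4,(402,290))):
    h,w=min(c.shape[0],600-y),min(c.shape[1],800-x);H[y:y+h,x:x+w]=c[:h,:w]
cv2.imwrite('pics/z.png',H)
E
```

```text
(no output)
```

View pics/z.png

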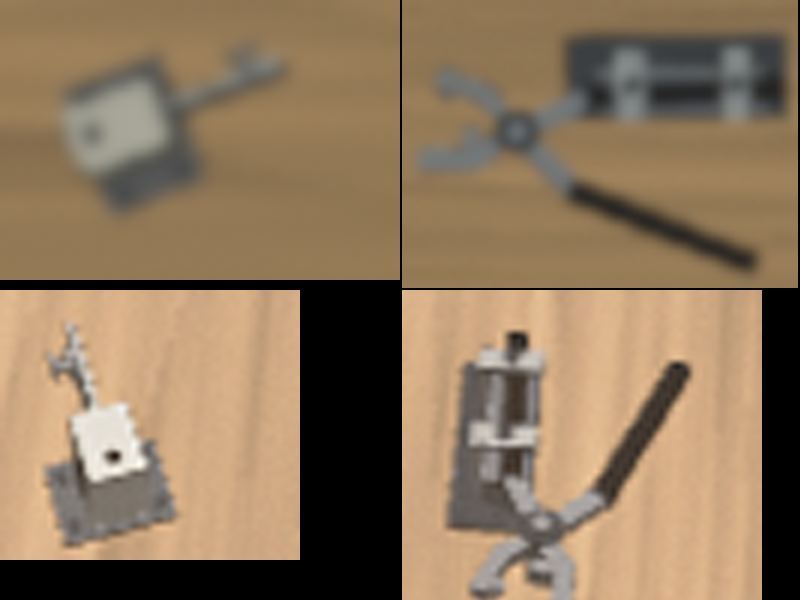

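The zoom shows the housing (white top, stud bulge facing +x, tab toward the pliers) yawed about +20°. The pliers are nearly square to the world axes, with the pin at crop (517,130), i.e. top (269.2,211.7), and side (540,525), i.e. (283,204). Now masks for the white top, the sleeve and the clamp.

```bash
python3 - <<'E'
from h import *
a=cv2.imread('pics/top0.png');b=cv2.imread('pics/side0.png')
def blob(im,box,f):
    u,v,w,h=box; c=cv2.resize(im[v:v+h,u:u+w],None,fx=4,fy=4,interpolation=cv2.INTER_CUBIC).astype(int)
    m=f(c).astype(np.uint8); n,l,s,ce=cv2.connectedComponentsWithStats(m); k=1+np.argmax(s[1:,4])
    pts=np.argwhere(l==k)[:,::-1].astype(np.float32)
    r=cv2.minAreaRect(pts); off=np.array([u,v])
    return (ce[k]+.5)/4-.5+off,(cv2.boxPoints(r)+.5)/4-.5+off,s[k,4]/16
white=lambda t:(lambda c:(c.min(2)>t)&(c.max(2)-c.min(2)<45))
W={}
for n,im,box,t in(('top',a,(168,182,24,24),125),('side',b,(248,270,20,20),190)):
    W[n],bx,ar=blob(im,box,white(t)); print(n,'white',W[n],ar); print(np.round([onz(n,*p,.058) for p in bx],4).tolist())
p=tri(W['top'],W['side']);print('white top',p)
S={}
for n,im,box in(('top',a,(277,218,36,20)),('side',b,(290,174,22,30))):
    S[n],bx,ar=blob(im,box,lambda c:c.max(2)<75); print(n,'sleeve',S[n],ar);print(np.round([onz(n,*p,.0385) for p in bx],4).tolist())
print('sleeve',tri(S['top'],S['side']))
pin=tri((269.2,211.7),(283,204.2));print('pin',pin, onz('top',269.2,211.7,.048),onz('side',283,204.2,.048))
c,bx,ar=blob(a,(275,192,42,20),lambda c:c.max(2)<85);print('clamp',c,ar,np.round([onz('top',*p,.0) for p in bx],4).tolist())
# foot grey top / stud tips
print('tabtip',tri((165+280/8,180+66/8),(240+72/6,255+(328-290)/6)))
E
```

```text
top white [179.12291667 195.24886364] 82.5
[[0.5827, 0.2961, 0.058], [0.5968, 0.2608, 0.058], [0.5709, 0.2503, 0.058], [0.5568, 0.2856, 0.058]]
side white [257.45551992 279.49130655] 92.5625
[[0.5975, 0.2605, 0.058], [0.5712, 0.2472, 0.058], [0.5549, 0.2858, 0.058], [0.5808, 0.2987, 0.058]]
white top (array([0.57654982, 0.27278331, 0.0566261 ]), np.float64(0.0009586393686515968))
top sleeve [292.66217257 227.29198767] 81.125
[[0.4882, -0.0628, 0.0385], [0.4972, -0.0665, 0.0385], [0.4565, -0.1693, 0.0385], [0.4475, -0.1656, 0.0385]]
side sleeve [299.76666667 187.92162162] 69.375
[[0.4962, -0.0676, 0.0385], [0.4548, -0.1749, 0.0385], [0.4446, -0.1678, 0.0385], [0.4862, -0.0611, 0.0385]]
sleeve (array([ 0.47152948, -0.11550174,  0.04131367]), np.float64(0.0022082000062508384))
pin (array([ 0.52441284, -0.03467979,  0.04267938]), np.float64(0.0011902876698969406)) [ 0.52482322 -0.03454596  0.048     ] [ 0.52358562 -0.03049521  0.048     ]
clamp [295.0454088  200.51351037] 201.8125 [[0.5825, -0.064, 0.0], [0.584, -0.19, 0.0], [0.539, -0.1901, 0.0], [0.5376, -0.0643, 0.0]]
tabtip (array([0.60235606, 0.20382465, 0.0435294 ]), np.float64(0.0009102467455586609))
```

```bash
cat >> h.py <<'E'
from scipy.spatial.transform import Rotation as R
def plan(xyz,yaw,n):
    """rows to TCP xyz with tool y axis at world angle yaw(deg), pointing down"""
    s=read_state(); p=np.array(s['position']); M=np.array(s['tcp_rot'])
    a=np.radians(yaw); y=np.array([np.cos(a),np.sin(a),0]); z=np.array([0,0,-1.]); T=np.c_[np.cross(y,z),y,z]
    rv=R.from_matrix(M.T@T).as_rotvec(); st=(np.array(xyz)-p)/n
    d=np.round(rv/n,3)
    print('at',p.round(4),'t',s['time_s'],'F',np.round(s['force'],1))
    for i in range(n):
        print(np.round(M.T@st*1000,1).tolist(),d.tolist()); M=M@R.from_rotvec(d).as_matrix()
E
python3 -c "
from h import *
plan([.5765,.2728,.15],21.8,20)
print(onz('top',253,216.7,.0385))"
```

```text
at [ 0.2188 -0.5847  0.2217] t 0.1 F [-0.3  0.  -0.4]
[31.8, -33.9, 3.7] [-0.0, -0.0, -0.08]
[34.4, -31.2, 3.7] [-0.0, -0.0, -0.08]
[36.8, -28.4, 3.7] [-0.0, -0.0, -0.08]
[38.9, -25.4, 3.7] [-0.0, -0.0, -0.08]
[40.8, -22.2, 3.7] [-0.0, -0.0, -0.08]
[42.5, -18.8, 3.7] [-0.0, -0.0, -0.08]
[43.8, -15.4, 3.7] [-0.0, -0.0, -0.08]
[44.9, -11.8, 3.7] [-0.0, -0.0, -0.08]
[45.7, -8.2, 3.7] [-0.0, -0.0, -0.08]
[46.2, -4.5, 3.7] [-0.0, -0.0, -0.08]
[46.4, -0.8, 3.7] [-0.0, -0.0, -0.08]
[46.4, 2.9, 3.7] [-0.0, -0.0, -0.08]
[46.0, 6.6, 3.7] [-0.0, -0.0, -0.08]
[45.3, 10.2, 3.7] [-0.0, -0.0, -0.08]
[44.3, 13.8, 3.7] [-0.0, -0.0, -0.08]
[43.1, 17.3, 3.7] [-0.0, -0.0, -0.08]
[41.6, 20.7, 3.7] [-0.0, -0.0, -0.08]
[39.8, 24.0, 3.7] [-0.0, -0.0, -0.08]
[37.7, 27.1, 3.7] [-0.0, -0.0, -0.08]
[35.5, 30.0, 3.7] [-0.0, -0.0, -0.08]
[0.50737515 0.02065938 0.0385    ]
```

>>> {"op": "drive_tool", "data": {
  "motion": [
    [[32,-34,4],[0,0,-0.08]],
    [[34,-31,4],[0,0,-0.08]],
    [[37,-28,4],[0,0,-0.08]],
    [[39,-25,4],[0,0,-0.08]],
    [[41,-22,4],[0,0,-0.08]]
  ]
}}

```text
time_s: 0.6
position: [0.3095, -0.3698, 0.2022]
tcp_rot: [[0.725, 0.689, -0.0], [0.689, -0.725, 0.001], [0.0, -0.0, -1.0]]
force: [1.3, -0.1, 0.6]
opening: 0.998
grasp_force: 0.0
```

>>> {"op": "drive_tool", "data": {
  "motion": [
    [[42,-19,4],[0,0,-0.08]],
    [[44,-15,4],[0,0,-0.08]],
    [[45,-12,4],[0,0,-0.08]],
    [[46,-8,4],[0,0,-0.08]],
    [[46,-4,4],[0,0,-0.08]]
  ]
}}

```text
time_s: 1.1
position: [0.3995, -0.1561, 0.1823]
tcp_rot: [[0.399, 0.917, -0.0], [0.917, -0.399, 0.0], [0.0, -0.0, -1.0]]
force: [0.6, 0.2, -0.6]
opening: 0.998
grasp_force: 0.0
```

>>> {"op": "drive_tool", "data": {
  "motion": [
    [[46,-1,4],[0,0,-0.08]],
    [[46,3,4],[0,0,-0.08]],
    [[46,7,4],[0,0,-0.08]],
    [[45,10,4],[0,0,-0.08]],
    [[44,14,4],[0,0,-0.08]]
  ]
}}

```text
time_s: 1.6
position: [0.4888, 0.057, 0.1622]
tcp_rot: [[0.009, 1.0, -0.0], [1.0, -0.009, -0.0], [-0.0, -0.0, -1.0]]
force: [0.6, 0.1, -0.5]
opening: 1.0
grasp_force: 0.0
```

>>> {"op": "drive_tool", "data": {
  "motion": [
    [[43,17,4],[0,0,-0.08]],
    [[42,21,4],[0,0,-0.08]],
    [[40,24,4],[0,0,-0.08]],
    [[38,27,4],[0,0,-0.08]],
    [[35,30,4],[0,0,-0.08]]
  ]
}}

```text
time_s: 2.1
position: [0.578, 0.2717, 0.1419]
tcp_rot: [[-0.381, 0.925, -0.001], [0.925, 0.381, -0.0], [-0.0, -0.001, -1.0]]
force: [2.5, -0.6, -0.4]
opening: 0.999
grasp_force: 0.0
```

>>> {"op": "drive_tool", "data": {
  "motion": [
    [[0,0,0],[0,0,0]],
    [[0,0,0],[0,0,0]]
  ]
}}

```text
time_s: 2.3
position: [0.5772, 0.2705, 0.1416]
tcp_rot: [[-0.379, 0.925, -0.002], [0.925, 0.379, -0.001], [-0.0, -0.002, -1.0]]
force: [-0.1, -1.1, -0.6]
opening: 0.999
grasp_force: 0.0
```

```bash
python3 -c "
from h import *
plan([.5765,.2728,.030],21.8,5)"
```

```text
at [0.5772 0.2705 0.1416] t 2.3 F [-0.1 -1.1 -0.6]
[0.5, 0.1, 22.3] [-0.0, 0.0, 0.002]
[0.5, 0.1, 22.3] [-0.0, 0.0, 0.002]
[0.5, 0.1, 22.3] [-0.0, 0.0, 0.002]
[0.5, 0.1, 22.3] [-0.0, 0.0, 0.002]
[0.5, 0.1, 22.3] [-0.0, 0.0, 0.002]
```

>>> {"op": "drive_tool", "data": {
  "motion": [
    [[0.5,0,22],[0,0,0]],
    [[0.5,0,22],[0,0,0]],
    [[0.5,0,22],[0,0,0]],
    [[0.5,0,22],[0,0,0]],
    [[0.5,0,22],[0,0,0]]
  ]
}}

```text
time_s: 2.8
position: [0.5763, 0.27, 0.032]
tcp_rot: [[-0.375, 0.927, -0.001], [0.927, 0.375, -0.001], [-0.0, -0.001, -1.0]]
force: [0.5, 0.2, 0.3]
opening: 0.997
grasp_force: 0.0
```

>>> {"op": "drive_tool", "data": {
  "motion": [
    [[0,0,0],[0,0,0]],
    [[0,0,0],[0,0,0]],
    [[0,0,0],[0,0,0]],
    [[0,0,0],[0,0,0]],
    [[0,0,0],[0,0,0]]
  ],
  "gripper": 0.2
}}

```text
time_s: 3.3
position: [0.5776, 0.2721, 0.0338]
tcp_rot: [[-0.377, 0.926, 0.002], [0.926, 0.377, 0.001], [-0.0, 0.002, -1.0]]
force: [1.0, 0.9, -0.1]
opening: 0.63
grasp_force: 0.0
```

>>> {"op": "drive_tool", "data": {
  "motion": [
    [[0,0,0],[0,0,0]],
    [[0,0,0],[0,0,0]],
    [[0,0,0],[0,0,0]],
    [[0,0,0],[0,0,0]]
  ]
}}

```text
time_s: 3.7
position: [0.5769, 0.2721, 0.0327]
tcp_rot: [[-0.378, 0.926, -0.0], [0.926, 0.378, 0.0], [0.0, -0.0, -1.0]]
force: [-0.6, -0.7, 1.7]
opening: 0.342
grasp_force: 30.0
```

>>> {"op": "drive_tool", "data": {
  "motion": [
    [[0,0,-5],[0,0,0]],
    [[0,0,-5],[0,0,0]],
    [[0,0,0],[0,0,0]]
  ]
}}

```text
time_s: 4.0
position: [0.5773, 0.2722, 0.0431]
tcp_rot: [[-0.377, 0.926, 0.001], [0.926, 0.377, 0.0], [-0.0, 0.001, -1.0]]
force: [-1.3, 0.2, -3.2]
opening: 0.341
grasp_force: 30.0
```

```bash
python3 -c "
from h import *
plan([.525,.135,.041],0.7,8)"
```

```text
at [0.5773 0.2722 0.0431] t 4.0 F [-1.3  0.2 -3.2]
[-13.4, -12.5, 0.2] [0.0, -0.0, 0.047]
[-14.0, -11.9, 0.2] [0.0, -0.0, 0.047]
[-14.5, -11.2, 0.2] [0.0, -0.0, 0.047]
[-15.0, -10.5, 0.2] [0.0, -0.0, 0.047]
[-15.5, -9.8, 0.2] [0.0, -0.0, 0.047]
[-16.0, -9.1, 0.2] [0.0, -0.0, 0.047]
[-16.4, -8.3, 0.2] [0.0, -0.0, 0.047]
[-16.7, -7.5, 0.2] [0.0, -0.0, 0.047]
```

>>> {"op": "drive_tool", "data": {
  "motion": [
    [[-13.4,-12.5,0],[0,0,0.047]],
    [[-14,-12,0],[0,0,0.047]],
    [[-14.5,-11,0],[0,0,0.047]],
    [[-15,-10.5,0],[0,0,0.047]],
    [[-15.5,-10,0],[0,0,0.047]]
  ]
}}

```text
time_s: 4.5
position: [0.544, 0.1858, 0.0426]
tcp_rot: [[-0.15, 0.989, 0.0], [0.989, 0.15, 0.0], [-0.0, 0.0, -1.0]]
force: [0.9, -0.3, -2.8]
opening: 0.345
grasp_force: 30.0
```

>>> {"op": "drive_tool", "data": {
  "motion": [
    [[-16,-9,0],[0,0,0.047]],
    [[-16.4,-8.3,0],[0,0,0.047]],
    [[-16.7,-7.5,0],[0,0,0.047]],
    [[0,0,0],[0,0,0]],
    [[0,0,0],[0,0,0]]
  ]
}}

```text
time_s: 5.0
position: [0.5251, 0.1347, 0.0427]
tcp_rot: [[-0.01, 1.0, 0.001], [1.0, 0.01, 0.0], [0.0, 0.001, -1.0]]
force: [0.3, -0.2, -2.0]
opening: 0.344
grasp_force: 30.0
```

```bash
python3 - <<'E'
from h import *
s=read_state();print(s['position'],s['tcp_rot'],s['time_s'])
a=snap('top','t1.png')[:,:,::-1];b=snap('side','s1.png')[:,:,::-1]
def crop(i,u,v,w,h,s): return cv2.resize(i[v:v+h,u:u+w],(w*s,h*s),interpolation=cv2.INTER_CUBIC)
print(proj('top',[.525,.135,.03]),proj('side',[.525,.135,.03]))
H=np.hstack([crop(a,200,180,80,60,5),crop(b,250,190,60,60,5)[:300]])
cv2.imwrite('pics/z1.png',H)
E
```

```text
[0.52506217 0.13468057 0.04267941] [[-1.01063977e-02  9.99948688e-01  6.93638274e-04]
 [ 9.99948880e-01  1.01061776e-02  3.20160410e-04]
 [ 3.13133951e-04  6.96838483e-04 -9.99999708e-01]] 5.0
[219.94907001 211.2741134 ] [278.22923087 247.37515803]
```

View pics/z1.png

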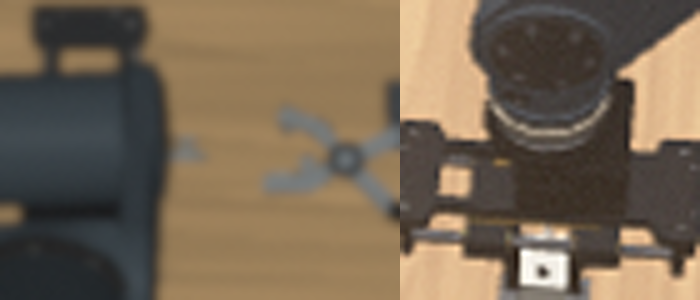

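The top view shows the tab tip at about (240.5,210.8), short of the mouth. The fixed jaw ends at about (253,216.6) and the free jaw at about (256,203). I'll measure the lateral positions from column profiles.

```bash
python3 - <<'E'
from h import *
a=cv2.imread('pics/t1.png').astype(float)
g=a[:,:,0]-a[:,:,2]   # blue - red: metal greyer than wood
v=np.arange(198,223)
for u in (235,236,237,238,239,240,241,242,253,254,255,256,257,258,259,260,261,262,263):
    print(u,(g[198:223,u]-g[180:196,u].mean()).round(0).astype(int).tolist())
E
```

```text
235 [2, 3, 3, 5, 5, 4, 4, 4, 12, 26, 34, 41, 52, 49, 27, 9, 4, 4, 4, 4, 3, 4, 4, 2, 0]
236 [2, 2, 3, 3, 2, 1, 0, 1, 11, 31, 42, 49, 57, 49, 25, 7, 0, 0, 2, 2, 2, 3, 4, 2, 0]
237 [2, 3, 3, 3, 3, 1, 0, 0, 12, 34, 46, 53, 58, 50, 26, 6, 1, 0, 2, 1, 2, 3, 3, 2, 1]
238 [2, 3, 3, 4, 3, 1, 0, 0, 10, 28, 36, 43, 53, 48, 24, 6, 0, 0, 2, 2, 1, 3, 3, 2, 0]
239 [2, 2, 3, 3, 2, 2, 0, 0, 5, 16, 21, 28, 42, 42, 22, 5, 0, 1, 2, 1, 1, 3, 3, 3, 0]
240 [3, 2, 3, 4, 2, 1, 0, -1, 2, 6, 8, 14, 27, 32, 17, 5, 0, 0, 1, 1, 2, 2, 4, 3, 0]
241 [2, 3, 4, 3, 4, 2, 1, -1, 0, 2, 3, 6, 14, 17, 9, 2, -1, -1, 1, 1, 2, 2, 3, 3, 0]
242 [1, 2, 3, 3, 3, 1, 1, -1, -2, 1, 3, 2, 4, 5, 3, 0, -1, 0, 1, 1, 1, 2, 4, 2, 1]
253 [2, 2, 4, 4, 4, 4, 2, -1, -2, -2, -1, 0, 0, 0, 1, 6, 22, 43, 54, 50, 30, 10, 4, 3, 2]
254 [2, 2, 4, 6, 10, 11, 8, 4, -1, -2, -1, 0, 1, 0, 1, 10, 32, 55, 66, 60, 36, 12, 4, 3, 2]
255 [2, 2, 6, 14, 26, 30, 26, 16, 4, 0, -2, -2, 0, 0, 2, 12, 34, 58, 68, 60, 36, 12, 2, 2, 0]
256 [3, 4, 13, 30, 47, 54, 49, 35, 18, 6, 0, -1, 1, 1, 2, 13, 37, 59, 69, 62, 35, 11, 3, 3, 2]
257 [2, 4, 16, 38, 58, 66, 62, 50, 26, 8, 0, 0, 0, 0, 2, 12, 36, 58, 68, 62, 36, 10, 2, 2, 2]
258 [1, 3, 11, 32, 55, 66, 64, 50, 25, 5, -1, -2, 0, 3, 5, 13, 33, 57, 67, 62, 35, 9, 1, 2, 0]
259 [2, 2, 7, 22, 45, 62, 64, 48, 21, 3, -2, -1, 3, 13, 19, 25, 41, 59, 69, 61, 35, 9, 1, 2, 1]
260 [2, 2, 4, 13, 34, 56, 64, 52, 25, 5, -2, 0, 10, 29, 41, 47, 55, 65, 70, 60, 34, 8, 1, 1, 1]
261 [2, 2, 2, 7, 24, 49, 64, 59, 38, 13, 0, 0, 15, 38, 55, 62, 65, 69, 70, 58, 31, 7, 1, 2, 1]
262 [1, 2, 3, 5, 17, 41, 61, 64, 51, 27, 8, 3, 12, 32, 49, 60, 67, 70, 67, 51, 25, 4, 0, 1, 1]
263 [1, 2, 3, 3, 11, 31, 55, 66, 62, 46, 25, 9, 8, 19, 37, 55, 67, 69, 61, 38, 13, 0, -1, 2, 1]
```

```bash
python3 - <<'E'
from h import *
print('tab',onz('top',240.45,210.7,.066),'jaw',onz('top',255.5,216,.045),'jawtip',onz('top',252.6,216,.045),'stop',onz('top',259.4,212,.044))
print('tab root',onz('top',235.5,211,.066))
print('freejaw lower edge',onz('top',258,205.6,.045),onz('top',256,205.3,.045),'pin',onz('top',269,211.7,.052))
plan([.5225,.075,.0427],0.7,5)
E
```

```text
tab [0.52647765 0.06305448 0.066     ] jaw [0.50970386 0.01208395 0.045     ] jawtip [0.50959247 0.02199769 0.045     ] stop [ 0.52355712 -0.0011002   0.044     ]
tab root [0.52527569 0.07975685 0.066     ]
freejaw lower edge [0.54537674 0.00394378 0.045     ] [0.54632694 0.01080491 0.045     ] pin [ 0.52467639 -0.03376854  0.052     ]
at [0.5255 0.1354 0.0427] t 5.1 F [ 0.3 -0.5 -3.5]
[-12.1, -0.7, 0.0] [0.0, -0.0, -0.0]
[-12.1, -0.7, 0.0] [0.0, -0.0, -0.0]
[-12.1, -0.7, 0.0] [0.0, -0.0, -0.0]
[-12.1, -0.7, 0.0] [0.0, -0.0, -0.0]
[-12.1, -0.7, 0.0] [0.0, -0.0, -0.0]
```

>>> {"op": "drive_tool", "data": {
  "motion": [
    [[0,-4.5,4.5],[0,0,0]],
    [[0,0,4.5],[0,0,0]],
    [[-10,0,0],[0,0,0]],
    [[-10,0,0],[0,0,0]],
    [[0,0,0],[0,0,0]]
  ]
}}

```text
time_s: 5.6
position: [0.5205, 0.1135, 0.0333]
tcp_rot: [[-0.01, 1.0, -0.0], [1.0, 0.01, -0.0], [-0.0, -0.0, -1.0]]
force: [0.9, -0.4, -2.8]
opening: 0.342
grasp_force: 30.0
```

>>> {"op": "drive_tool", "data": {
  "motion": [
    [[-9,0,0],[0,0,0]],
    [[-9,0,0],[0,0,0]],
    [[-9,0,0],[0,0,0]],
    [[-9,0,0],[0,0,0]],
    [[0,0,0],[0,0,0]]
  ]
}}

```text
time_s: 6.1
position: [0.521, 0.0775, 0.0336]
tcp_rot: [[-0.009, 1.0, 0.0], [1.0, 0.009, -0.0], [-0.0, 0.0, -1.0]]
force: [0.4, 0.8, -3.3]
opening: 0.347
grasp_force: 30.0
```

```bash
python3 - <<'E'
from h import *
a=snap('top','t2.png')[:,:,::-1]
s=read_state();print(s['position'],s['force'])
cv2.imwrite('pics/z2.png',cv2.resize(a[190:235,225:285],None,fx=10,fy=10,interpolation=cv2.INTER_CUBIC))
E
```

```text
[0.52093738 0.07807702 0.03359219] [ 0.3977965  -0.22913975 -3.36428356]
```

View pics/z2.png

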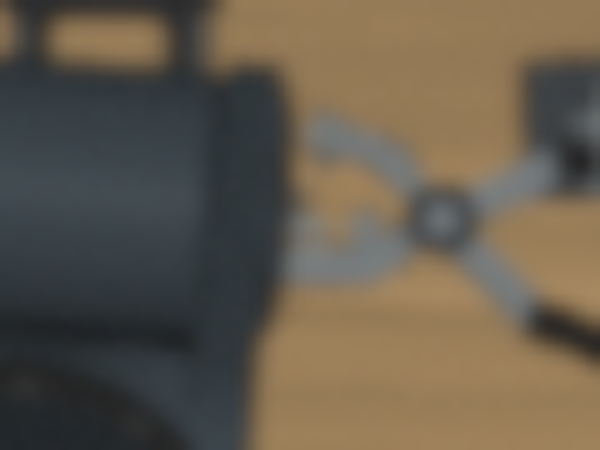

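The tab is in the mouth: its end is at crop (330,228), just short of the stop at about (355,225), and it sits clear of both jaws. I'll advance to the stop gently.

>>> {"op": "drive_tool", "data": {
  "motion": [
    [[-2,0,0],[0,0,0]],
    [[-2,0,0],[0,0,0]],
    [[-1,0,0],[0,0,0]],
    [[0,0,0],[0,0,0]]
  ]
}}

```text
time_s: 6.55
position: [0.5209, 0.074, 0.0336]
tcp_rot: [[-0.011, 1.0, 0.0], [1.0, 0.011, 0.0], [0.0, 0.0, -1.0]]
force: [-0.4, -0.2, -3.0]
opening: 0.34
grasp_force: 30.0
```

>>> {"op": "drive_tool", "data": {
  "motion": [
    [[-1,0,0],[0,0,0]],
    [[-0.5,0,0],[0,0,0]],
    [[0,0,0],[0,0,0]],
    [[0,0,0],[0,0,0]]
  ]
}}

```text
time_s: 6.95
position: [0.5208, 0.0724, 0.0335]
tcp_rot: [[-0.011, 1.0, -0.0], [1.0, 0.011, 0.0], [0.0, -0.0, -1.0]]
force: [0.3, 0.8, -3.6]
opening: 0.342
grasp_force: 30.0
```

>>> {"op": "drive_tool", "data": {
  "motion": [
    [[-0.5,0,0],[0,0,0]],
    [[-0.5,0,0],[0,0,0]],
    [[0,0,0],[0,0,0]]
  ]
}}

```text
time_s: 7.25
position: [0.5209, 0.0713, 0.0336]
tcp_rot: [[-0.011, 1.0, 0.0], [1.0, 0.011, -0.0], [-0.0, 0.0, -1.0]]
force: [0.2, -0.5, -3.3]
opening: 0.34
grasp_force: 30.0
```

>>> {"op": "drive_tool", "data": {
  "motion": [
    [[-0.5,0,0],[0,0,0]],
    [[-0.5,0,0],[0,0,0]],
    [[0,0,0],[0,0,0]]
  ]
}}

```text
time_s: 7.55
position: [0.5209, 0.0704, 0.0336]
tcp_rot: [[-0.011, 1.0, 0.0], [1.0, 0.011, 0.0], [0.0, 0.0, -1.0]]
force: [-0.5, 1.2, -3.4]
opening: 0.343
grasp_force: 30.0
```

>>> {"op": "drive_tool", "data": {
  "motion": [
    [[-0.5,0,0],[0,0,0]],
    [[-0.5,0,0],[0,0,0]],
    [[0,0,0],[0,0,0]]
  ]
}}

```text
time_s: 7.85
position: [0.5209, 0.0703, 0.0336]
tcp_rot: [[-0.01, 1.0, 0.0], [1.0, 0.01, 0.001], [0.001, 0.0, -1.0]]
force: [0.5, 5.8, -2.0]
opening: 0.342
grasp_force: 30.0
```

>>> {"op": "drive_tool", "data": {
  "motion": [
    [[-0.5,0,0],[0,0,0]],
    [[-0.5,0,0],[0,0,0]],
    [[0,0,0],[0,0,0]]
  ]
}}

```text
time_s: 8.15
position: [0.5209, 0.0702, 0.0337]
tcp_rot: [[-0.01, 1.0, 0.0], [1.0, 0.01, 0.003], [0.003, 0.001, -1.0]]
force: [0.4, 9.4, -1.8]
opening: 0.34
grasp_force: 30.0
```

Contact with the stop is confirmed (9 N along y). I'll back off, set the housing down and release it.

>>> {"op": "drive_tool", "data": {
  "motion": [
    [[2.5,0,0],[0,0,0]],
    [[0,0,0.8],[0,0,0]],
    [[0,0,0.3],[0,0,0]],
    [[0,0,0],[0,0,0]]
  ]
}}

```text
time_s: 8.55
position: [0.5209, 0.0707, 0.0326]
tcp_rot: [[-0.011, 1.0, 0.0], [1.0, 0.011, 0.0], [0.0, 0.0, -1.0]]
force: [0.0, 1.7, -0.3]
opening: 0.342
grasp_force: 30.0
```

>>> {"op": "drive_tool", "data": {
  "motion": [
    [[0,0,0],[0,0,0]],
    [[0,0,0],[0,0,0]],
    [[0,0,0],[0,0,0]],
    [[0,0,0],[0,0,0]],
    [[0,0,0],[0,0,0]]
  ],
  "gripper": 1.0
}}

```text
time_s: 9.05
position: [0.521, 0.0708, 0.0325]
tcp_rot: [[-0.011, 1.0, 0.0], [1.0, 0.011, -0.0], [-0.0, 0.0, -1.0]]
force: [0.7, 0.1, -0.6]
opening: 0.711
grasp_force: 0.0
```

>>> {"op": "drive_tool", "data": {
  "motion": [
    [[0,0,0],[0,0,0]],
    [[0,0,-10],[0,0,0]],
    [[0,0,-25],[0,0,0]],
    [[0,0,-40],[0,0,0]],
    [[0,0,-40],[0,0,0]]
  ]
}}

```text
time_s: 9.55
position: [0.5203, 0.0709, 0.1488]
tcp_rot: [[-0.011, 1.0, -0.001], [1.0, 0.011, 0.0], [0.0, -0.001, -1.0]]
force: [0.8, 0.4, -0.5]
opening: 0.991
grasp_force: 0.0
```

```bash
python3 - <<'E'
from h import *
a=snap('side','s3.png')[:,:,::-1]
cv2.imwrite('pics/z3.png',cv2.resize(a[175:255,245:325],None,fx=7,fy=7,interpolation=cv2.INTER_CUBIC))
# handle push plan: start point
c=np.radians(.7);P=np.array([.525,-.0335]);Rm=np.array([[np.cos(c),-np.sin(c)],[np.sin(c),np.cos(c)]])
g=Rm@[-.063,-.102]
t=np.array([-g[1],g[0]])/.12
print('grip',P+g,'tangent',t,np.degrees(np.arctan2(t[1],t[0])))
st=P+g-t*(.007+.015+.012);print('start',st)
plan([*st,.13],np.degrees(np.arctan2(t[1],t[0])),8)
E
```

```text
grip [ 0.46325084 -0.13626206] tangent [ 0.85635049 -0.51457637] -31.001429669505725
start [ 0.43413492 -0.11876646]
at [0.5245 0.0709 0.1552] t 9.6 F [0.4 0.  3. ]
[-23.6, -11.6, 3.0] [0.001, -0.0, 0.069]
[-24.3, -9.9, 3.0] [0.001, -0.0, 0.069]
[-24.9, -8.2, 3.1] [0.001, -0.0, 0.069]
[-25.5, -6.5, 3.1] [0.001, -0.0, 0.069]
[-25.8, -4.7, 3.1] [0.001, -0.0, 0.069]
[-26.1, -2.9, 3.1] [0.001, -0.0, 0.069]
[-26.2, -1.1, 3.1] [0.001, -0.0, 0.069]
[-26.3, 0.7, 3.1] [0.001, -0.0, 0.069]
```

View pics/z3.png

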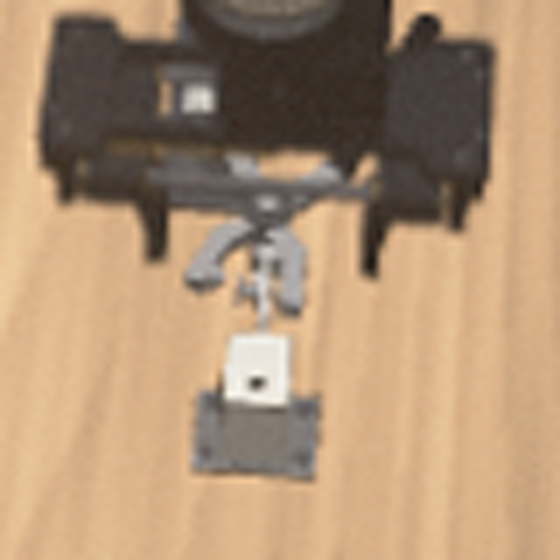

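The side view shows the housing standing at crop (258,400) with its tab and stud between the jaws, the stud facing the punch (left). I'll go to the handle with the gripper shut.

>>> {"op": "drive_tool", "data": {
  "motion": [
    [[-23.6,-11.6,0],[0,0,0.069]],
    [[-24.3,-9.9,0],[0,0,0.069]],
    [[-25,-8,0],[0,0,0.069]],
    [[-25.5,-6.5,0],[0,0,0.069]],
    [[-26,-4.7,0],[0,0,0.069]]
  ],
  "gripper": 0
}}

```text
time_s: 10.1
position: [0.464, -0.0487, 0.1481]
tcp_rot: [[0.33, 0.944, 0.001], [0.944, -0.33, -0.0], [-0.0, 0.001, -1.0]]
force: [0.3, -0.3, -0.1]
opening: 0.631
grasp_force: 0.0
```

>>> {"op": "drive_tool", "data": {
  "motion": [
    [[-26,-3,0],[0,0,0.069]],
    [[-26,-1,0],[0,0,0.069]],
    [[-26,0.7,0],[0,0,0.069]],
    [[0,0,0],[0,0,0]],
    [[0,0,0],[0,0,0]]
  ]
}}

```text
time_s: 10.6
position: [0.4308, -0.1187, 0.1478]
tcp_rot: [[0.516, 0.857, 0.001], [0.857, -0.516, 0.0], [0.0, 0.001, -1.0]]
force: [-0.3, 0.4, 0.6]
opening: 0.174
grasp_force: 0.0
```

```bash
python3 -c "
from h import *
plan([.4341,-.1188,.025],-31,5);print(read_state()['opening'])"
```

```text
at [ 0.4308 -0.1187  0.1478] t 10.6 F [-0.3  0.4  0.6]
[0.3, 0.6, 24.6] [0.0, -0.0, -0.0]
[0.3, 0.6, 24.6] [0.0, -0.0, -0.0]
[0.3, 0.6, 24.6] [0.0, -0.0, -0.0]
[0.3, 0.6, 24.6] [0.0, -0.0, -0.0]
[0.3, 0.6, 24.6] [0.0, -0.0, -0.0]
0.17440536488979605
```

Descend beside the sleeve, then creep to contact.

>>> {"op": "drive_tool", "data": {
  "motion": [
    [[0,0,0],[0,0,0]],
    [[0,0,0],[0,0,0]],
    [[0,0,24],[0,0,0]],
    [[0,0,24],[0,0,0]],
    [[0,0,24],[0,0,0]]
  ]
}}

```text
time_s: 11.1
position: [0.4315, -0.1179, 0.0749]
tcp_rot: [[0.513, 0.858, 0.001], [0.858, -0.513, -0.001], [0.0, 0.001, -1.0]]
force: [0.1, -0.2, 0.5]
opening: 0.005
grasp_force: 0.0
```

>>> {"op": "drive_tool", "data": {
  "motion": [
    [[0,0,24],[0,0,0]],
    [[0,0,24],[0,0,0]],
    [[0,0,0],[0,0,0]],
    [[0,0,0],[0,0,0]]
  ]
}}

```text
time_s: 11.5
position: [0.4308, -0.1179, 0.0274]
tcp_rot: [[0.514, 0.858, -0.001], [0.858, -0.514, 0.001], [0.0, -0.001, -1.0]]
force: [-0.4, 0.1, 0.5]
opening: 0.008
grasp_force: 0.0
```

>>> {"op": "drive_tool", "data": {
  "motion": [
    [[0,4,0],[0,0,0]],
    [[0,4,0],[0,0,0]],
    [[0,0,0],[0,0,0]]
  ]
}}

```text
time_s: 11.8
position: [0.4394, -0.1236, 0.0285]
tcp_rot: [[0.515, 0.857, 0.004], [0.857, -0.515, -0.002], [0.0, 0.004, -1.0]]
force: [0.2, 0.4, 0.5]
opening: 0.003
grasp_force: 0.0
```

>>> {"op": "drive_tool", "data": {
  "motion": [
    [[0,2,0],[0,0,0]],
    [[0,1,0],[0,0,0]],
    [[0,0,0],[0,0,0]]
  ]
}}

```text
time_s: 12.1
position: [0.4404, -0.1244, 0.0276]
tcp_rot: [[0.515, 0.857, 0.0], [0.857, -0.515, -0.0], [0.0, 0.001, -1.0]]
force: [-1.3, -0.3, -0.3]
opening: 0.005
grasp_force: 0.0
```

>>> {"op": "drive_tool", "data": {
  "motion": [
    [[0,1,0],[0,0,0]],
    [[0,1,0],[0,0,0]],
    [[0,0,0],[0,0,0]]
  ]
}}

```text
time_s: 12.4
position: [0.4421, -0.1253, 0.0274]
tcp_rot: [[0.515, 0.857, 0.0], [0.857, -0.515, -0.0], [0.0, 0.0, -1.0]]
force: [0.1, 0.5, 0.6]
opening: 0.004
grasp_force: 0.0
```

>>> {"op": "drive_tool", "data": {
  "motion": [
    [[0,1,0],[0,0,0]],
    [[0,1,0],[0,0,0]],
    [[0,0,0],[0,0,0]]
  ]
}}

```text
time_s: 12.7
position: [0.4439, -0.1264, 0.0274]
tcp_rot: [[0.515, 0.857, 0.0], [0.857, -0.515, -0.0], [0.0, 0.0, -1.0]]
force: [-0.0, 0.1, -0.5]
opening: 0.001
grasp_force: 0.0
```

>>> {"op": "drive_tool", "data": {
  "motion": [
    [[0,1,0],[0,0,0]],
    [[0,1,0],[0,0,0]],
    [[0,0,0],[0,0,0]]
  ]
}}

```text
time_s: 13.0
position: [0.4456, -0.1274, 0.0275]
tcp_rot: [[0.515, 0.857, 0.0], [0.857, -0.515, -0.0], [0.0, 0.0, -1.0]]
force: [0.4, -0.2, 0.7]
opening: 0.008
grasp_force: 0.0
```

>>> {"op": "drive_tool", "data": {
  "motion": [
    [[0,1,0],[0,0,0]],
    [[0,1,0],[0,0,0]],
    [[0,0,0],[0,0,0]]
  ]
}}

```text
time_s: 13.3
position: [0.4473, -0.1284, 0.0275]
tcp_rot: [[0.515, 0.857, 0.0], [0.857, -0.515, -0.0], [0.0, 0.0, -1.0]]
force: [-0.5, -0.6, -0.3]
opening: 0.006
grasp_force: 0.0
```

>>> {"op": "drive_tool", "data": {
  "motion": [
    [[0,1,0],[0,0,0]],
    [[0,1,0],[0,0,0]],
    [[0,0,0],[0,0,0]]
  ]
}}

```text
time_s: 13.6
position: [0.4482, -0.129, 0.0274]
tcp_rot: [[0.515, 0.857, -0.001], [0.857, -0.515, 0.001], [-0.0, -0.001, -1.0]]
force: [-0.4, 0.5, 1.2]
opening: 0.004
grasp_force: 0.6
```

>>> {"op": "drive_tool", "data": {
  "motion": [
    [[0,1,0],[0,0,0]],
    [[0,1,0],[0,0,0]],
    [[0,0,0],[0,0,0]]
  ]
}}

```text
time_s: 13.9
position: [0.45, -0.1301, 0.0274]
tcp_rot: [[0.515, 0.857, -0.001], [0.857, -0.515, 0.001], [-0.0, -0.001, -1.0]]
force: [-2.3, 1.1, 1.2]
opening: 0.007
grasp_force: 1.2
```

>>> {"op": "drive_tool", "data": {
  "motion": [
    [[-0.7,4.8,0],[0,0,-0.04]],
    [[-0.7,4.8,0],[0,0,-0.04]],
    [[-0.7,4.8,0],[0,0,-0.04]],
    [[-0.7,4.8,0],[0,0,-0.04]],
    [[-0.7,4.8,0],[0,0,-0.04]]
  ]
}}

```text
time_s: 14.4
position: [0.4691, -0.1431, 0.0272]
tcp_rot: [[0.333, 0.943, -0.003], [0.943, -0.333, 0.002], [0.001, -0.004, -1.0]]
force: [-2.5, 2.5, 1.6]
opening: 0.003
grasp_force: 1.7
```

>>> {"op": "drive_tool", "data": {
  "motion": [
    [[0,0,0],[0,0,0]],
    [[-0.35,2.4,0],[0,0,-0.02]],
    [[-0.35,2.4,0],[0,0,-0.02]],
    [[0,0,0],[0,0,0]]
  ]
}}

```text
time_s: 14.8
position: [0.474, -0.1458, 0.0272]
tcp_rot: [[0.296, 0.955, -0.002], [0.955, -0.296, 0.001], [0.001, -0.002, -1.0]]
force: [-3.2, 3.1, 0.5]
opening: 0.006
grasp_force: 1.9
```

```bash
cat >> h.py <<'E'
def ang():
    s=read_state();P=np.array([.525,-.0335]);f=lambda p:np.arctan2(*(np.array(p)-P)[::-1])
    print('handle~',f(s['position'][:2])-f([.4476,-.1286]),np.hypot(*(s['position'][:2]-P)),'F',np.round(s['force'],1))
E
python3 -c "
from h import *
ang()"
```

```text
handle~ 0.2568053408698414 0.12333775765744784 F [-3.2  3.1  0.5]
```

>>> {"op": "drive_tool", "data": {
  "motion": [
    [[-0.35,2.4,0],[0,0,-0.02]],
    [[-0.35,2.4,0],[0,0,-0.02]],
    [[0,0,0],[0,0,0]]
  ]
}}

```text
time_s: 15.1
position: [0.4759, -0.1467, 0.0271]
tcp_rot: [[0.257, 0.966, -0.007], [0.966, -0.257, 0.003], [0.002, -0.008, -1.0]]
force: [-7.0, 3.1, 3.3]
opening: 0.005
grasp_force: 4.0
```

>>> {"op": "drive_tool", "data": {
  "motion": [
    [[-0.35,2.4,0],[0,0,-0.02]],
    [[-0.35,2.4,0],[0,0,-0.02]],
    [[0,0,0],[0,0,0]]
  ]
}}

```text
time_s: 15.4
position: [0.4802, -0.1486, 0.0272]
tcp_rot: [[0.218, 0.976, -0.007], [0.976, -0.218, 0.003], [0.002, -0.007, -1.0]]
force: [-4.0, 3.8, 2.9]
opening: -0.001
grasp_force: 2.7
```

```bash
python3 -c "
from h import *
ang()"
```

```text
handle~ 0.31229556043017004 0.12349510824673755 F [-4.   3.8  2.9]
```

>>> {"op": "drive_tool", "data": {
  "motion": [
    [[-0.35,2.4,0],[0,0,-0.02]],
    [[0,0,0],[0,0,0]],
    [[0,0,0],[0,0,0]]
  ]
}}

```text
time_s: 15.7
position: [0.4855, -0.151, 0.0273]
tcp_rot: [[0.2, 0.98, -0.001], [0.98, -0.2, 0.0], [0.0, -0.001, -1.0]]
force: [-3.6, 3.2, -0.9]
opening: 0.004
grasp_force: 1.8
```

```bash
python3 -c "
from h import *
ang()"
```

```text
handle~ 0.3589075606612595 0.12393489003043989 F [-3.6  3.2 -0.9]
```

The force fell to the spring alone at 0.36 rad, so the stud has clicked. Now I retreat along the arc.

>>> {"op": "drive_tool", "data": {
  "motion": [
    [[0.7,-5,0],[0,0,0.04]],
    [[0.7,-5,0],[0,0,0.04]],
    [[0.7,-5,0],[0,0,0.04]],
    [[0.7,-5,0],[0,0,0.04]],
    [[0.7,-5,0],[0,0,0.04]]
  ]
}}

```text
time_s: 16.2
position: [0.4634, -0.1413, 0.0275]
tcp_rot: [[0.392, 0.92, 0.001], [0.92, -0.392, -0.001], [-0.0, 0.002, -1.0]]
force: [-3.2, 1.1, -2.3]
opening: 0.003
grasp_force: 1.3
```

>>> {"op": "drive_tool", "data": {
  "motion": [
    [[0.7,-5,0],[0,0,0.04]],
    [[0.7,-5,0],[0,0,0.04]],
    [[0.7,-5,0],[0,0,0.04]],
    [[0.7,-5,0],[0,0,0.04]],
    [[0,-10,0],[0,0,0]]
  ]
}}

```text
time_s: 16.7
position: [0.441, -0.1263, 0.0279]
tcp_rot: [[0.533, 0.846, 0.007], [0.846, -0.533, -0.004], [0.0, 0.008, -1.0]]
force: [0.1, 0.0, -0.8]
opening: 0.006
grasp_force: 0.0
```

>>> {"op": "drive_tool", "data": {
  "motion": [
    [[0,-8,0],[0,0,0]],
    [[0,0,-30],[0,0,0]],
    [[0,0,-40],[0,0,0]],
    [[0,0,-45],[0,0,0]],
    [[0,0,0],[0,0,0]]
  ],
  "gripper": 1
}}

```text
time_s: 17.2
position: [0.4351, -0.1221, 0.1474]
tcp_rot: [[0.531, 0.847, 0.013], [0.847, -0.531, -0.007], [0.001, 0.015, -1.0]]
force: [0.2, -0.6, 0.6]
opening: 0.373
grasp_force: 0.0
```

```bash
python3 - <<'E'
from h import *
a=snap('side','s4.png')[:,:,::-1];t=snap('top','t4.png')[:,:,::-1]
H=np.hstack([cv2.resize(a[165:255,245:325],(400,450),interpolation=cv2.INTER_CUBIC),cv2.resize(t[180:240,205:255+10],(400,400),interpolation=cv2.INTER_CUBIC)[:450].copy() if 0 else cv2.resize(t[180:248,210:270],(397,450),interpolation=cv2.INTER_CUBIC)])
cv2.imwrite('pics/z4.png',H)
plan([.521,.0709,.148],.65,8)
E
```

```text
at [ 0.4321 -0.1206  0.1437] t 17.3 F [-0.8 -0.6  0.1]
[26.2, -3.3, -0.5] [0.001, 0.0, -0.071]
[26.3, -1.4, -0.5] [0.001, 0.0, -0.071]
[26.4, 0.4, -0.5] [0.001, 0.0, -0.071]
[26.3, 2.3, -0.5] [0.001, 0.0, -0.071]
[26.1, 4.2, -0.5] [0.001, 0.0, -0.071]
[25.7, 6.0, -0.6] [0.001, 0.0, -0.071]
[25.2, 7.8, -0.6] [0.001, 0.0, -0.071]
[24.6, 9.6, -0.6] [0.001, 0.0, -0.071]
```

View pics/z4.png

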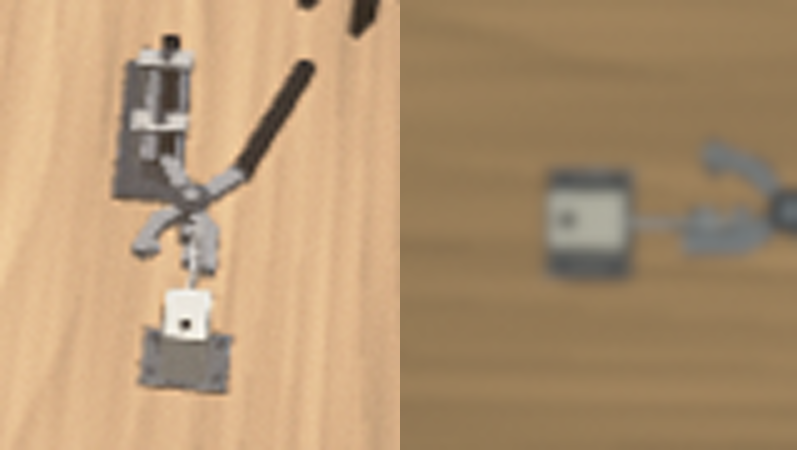

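The pliers have sprung open, and the housing stands upright with its tab against the anvil and a visibly flatter stud. I'll go back and fetch it.

>>> {"op": "drive_tool", "data": {
  "motion": [
    [[26,-3,0],[0,0,-0.071]],
    [[26,-1.4,0],[0,0,-0.071]],
    [[26,0.4,0],[0,0,-0.071]],
    [[26,2,0],[0,0,-0.071]],
    [[26,4,0],[0,0,-0.071]]
  ]
}}

```text
time_s: 17.8
position: [0.4853, -0.0004, 0.1406]
tcp_rot: [[0.202, 0.979, -0.003], [0.979, -0.202, 0.001], [0.0, -0.003, -1.0]]
force: [0.3, 0.1, -0.3]
opening: 0.922
grasp_force: 0.0
```

>>> {"op": "drive_tool", "data": {
  "motion": [
    [[26,6,0],[0,0,-0.071]],
    [[25,7.5,0],[0,0,-0.071]],
    [[25,7,0],[0,0,-0.071]],
    [[0,0,0],[0,0,0]],
    [[0,0,0],[0,0,0]]
  ]
}}

```text
time_s: 18.3
position: [0.5154, 0.0712, 0.1409]
tcp_rot: [[-0.008, 1.0, -0.003], [1.0, 0.008, -0.0], [-0.0, -0.003, -1.0]]
force: [0.6, -1.0, 0.3]
opening: 0.999
grasp_force: 0.0
```

```bash
python3 -c "
from h import *
im=cv2.imread('pics/t4.png').astype(int);m=(im.min(2)>125)&(im.max(2)-im.min(2)<45);m[:180]=0;m[248:]=0;m[:,:225]=0;m[:,250:]=0
v,u=np.nonzero(m);print(u.mean(),v.mean(),len(u),onz('top',u.mean(),v.mean(),.058))
plan([.5185,.0725,.033],.65,5);print(read_state()['opening'])"
```

```text
238.09411764705882 212.58823529411765 85 [0.52027084 0.07123368 0.058     ]
at [0.5154 0.0712 0.1409] t 18.3 F [ 0.6 -1.   0.3]
[0.3, 0.7, 21.6] [-0.001, 0.0, -0.001]
[0.3, 0.7, 21.6] [-0.001, 0.0, -0.001]
[0.3, 0.6, 21.6] [-0.001, 0.0, -0.001]
[0.3, 0.6, 21.6] [-0.001, 0.0, -0.001]
[0.3, 0.6, 21.6] [-0.001, 0.0, -0.001]
0.9989704905809679
```

>>> {"op": "drive_tool", "data": {
  "motion": [
    [[0,1,21.5],[0,0,0]],
    [[0,1,21.5],[0,0,0]],
    [[0,1,21.5],[0,0,0]],
    [[0,1,21.5],[0,0,0]],
    [[0,0.5,21.5],[0,0,0]]
  ]
}}

```text
time_s: 18.8
position: [0.5202, 0.0697, 0.0336]
tcp_rot: [[-0.005, 1.0, -0.001], [1.0, 0.005, -0.0], [-0.0, -0.001, -1.0]]
force: [0.4, -0.1, 0.8]
opening: 1.002
grasp_force: 0.0
```

>>> {"op": "drive_tool", "data": {
  "motion": [
    [[0,0,0],[0,0,0]],
    [[0,0,0],[0,0,0]],
    [[0,0,0],[0,0,0]],
    [[0,0,0],[0,0,0]],
    [[0,0,0],[0,0,0]]
  ],
  "gripper": 0.2
}}

```text
time_s: 19.3
position: [0.5215, 0.071, 0.0359]
tcp_rot: [[-0.007, 1.0, 0.002], [1.0, 0.007, -0.0], [-0.0, 0.002, -1.0]]
force: [-0.4, -0.1, 0.5]
opening: 0.631
grasp_force: 0.0
```

>>> {"op": "drive_tool", "data": {
  "motion": [
    [[0,0,0],[0,0,0]],
    [[0,0,0],[0,0,0]],
    [[0,0,0],[0,0,0]],
    [[0,0,0],[0,0,0]],
    [[0,0,0],[0,0,0]]
  ]
}}

```text
time_s: 19.8
position: [0.52, 0.0712, 0.0351]
tcp_rot: [[-0.007, 1.0, -0.002], [1.0, 0.007, 0.0], [0.0, -0.002, -1.0]]
force: [-2.4, -0.4, 4.4]
opening: 0.34
grasp_force: 29.9
```

>>> {"op": "drive_tool", "data": {
  "motion": [
    [[0,2,-1],[0,0,0]],
    [[3,0,0],[0,0,0]],
    [[6,0,0],[0,0,0]],
    [[8,0,0],[0,0,0]],
    [[0,0,0],[0,0,0]]
  ]
}}

```text
time_s: 20.3
position: [0.5226, 0.0894, 0.0357]
tcp_rot: [[-0.008, 1.0, -0.0], [1.0, 0.008, 0.0], [0.0, -0.0, -1.0]]
force: [-0.3, 0.0, -3.2]
opening: 0.341
grasp_force: 29.9
```

>>> {"op": "drive_tool", "data": {
  "motion": [
    [[12,0,0],[0,0,0]],
    [[15,0,0],[0,0,0]],
    [[15,0,0],[0,0,0]],
    [[12,0,0],[0,0,0]],
    [[0,0,0],[0,0,0]]
  ]
}}

```text
time_s: 20.8
position: [0.5222, 0.1443, 0.036]
tcp_rot: [[-0.01, 1.0, 0.0], [1.0, 0.01, 0.0], [0.0, 0.0, -1.0]]
force: [-0.5, 0.4, -2.9]
opening: 0.344
grasp_force: 29.9
```

>>> {"op": "drive_tool", "data": {
  "motion": [
    [[0,0,0.5],[0,0,0]],
    [[0,0,0.5],[0,0,0]],
    [[0,0,0],[0,0,0]]
  ]
}}

```text
time_s: 21.1
position: [0.5225, 0.1418, 0.0351]
tcp_rot: [[-0.006, 1.0, -0.0], [1.0, 0.006, 0.0], [0.0, -0.0, -1.0]]
force: [-1.1, -0.1, -1.2]
opening: 0.342
grasp_force: 29.9
```

>>> {"op": "drive_tool", "data": {
  "motion": [
    [[0,0,0],[0,0,0]],
    [[0,0,0],[0,0,0]],
    [[0,0,0],[0,0,0]],
    [[0,0,0],[0,0,0]],
    [[0,0,0],[0,0,0]]
  ],
  "gripper": 1
}}

```text
time_s: 21.6
position: [0.5226, 0.142, 0.035]
tcp_rot: [[-0.007, 1.0, 0.0], [1.0, 0.007, -0.0], [-0.0, 0.0, -1.0]]
force: [0.1, 0.2, 0.4]
opening: 0.708
grasp_force: 0.0
```

>>> {"op": "drive_tool", "data": {
  "motion": [
    [[0,0,-10],[0,0,0]],
    [[0,0,-25],[0,0,0]],
    [[0,0,-40],[0,0,0]],
    [[0,0,-45],[0,0,0]],
    [[0,0,0],[0,0,0]]
  ]
}}

```text
time_s: 22.1
position: [0.5268, 0.1426, 0.1613]
tcp_rot: [[-0.007, 1.0, 0.013], [1.0, 0.007, 0.001], [0.001, 0.013, -1.0]]
force: [0.9, 0.7, -0.6]
opening: 0.994
grasp_force: 0.0
```

>>> {"op": "drive_tool", "data": {
  "motion": [
    [[0,-40,-30],[0,0,0]],
    [[0,-40,-30],[0,0,0]],
    [[0,0,0],[0,0,0]],
    [[0,0,0],[0,0,0]]
  ]
}}

```text
time_s: 22.5
position: [0.4423, 0.1417, 0.2158]
tcp_rot: [[-0.007, 1.0, 0.003], [1.0, 0.007, 0.0], [0.0, 0.003, -1.0]]
force: [-0.4, -0.6, 0.4]
opening: 1.0
grasp_force: 0.0
```

```bash
python3 - <<'E'
from h import *
a=snap('side','s5.png')[:,:,::-1]
cv2.imwrite('pics/z5.png',cv2.resize(a[165:265,235:325],(540,600),interpolation=cv2.INTER_CUBIC))
E
```

```text
(no output)
```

View pics/z5.png

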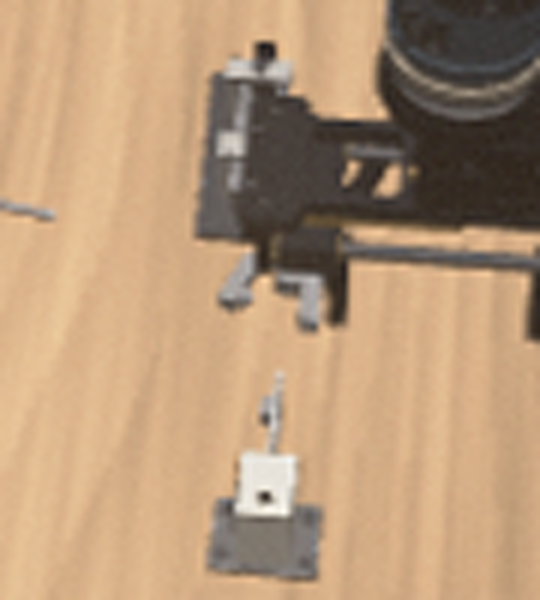

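The housing stands upright at crop (265,510). Its tab is clear of the open jaws, and the stud at (270,405) is now flat. Handing in.

```bash
python3 -c "
from rig import *
print(hand_in())"
```

```text
the job is handed in; nothing more can be done
None
```

I closed the stud with the pliers and handed the job in at about 22.6 s: the pliers sprang open and the housing stands upright with its tab clear of the jaws; the judge's result was not shown.

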